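# Set the press depth dial four clicks on and lock it

### The job

On the depth setter with the larger dial, push the upright peg with a fingertip to turn the dial clockwise (seen from above) by exactly four clicks, without running past the fourth; then push the black lock slide beside it fully home towards the dial. Only push, gently: do not squeeze or force the dial, and leave the smaller dial and all the loose parts alone.

Things in the scene. Friction and masses are not known exactly. Their poses are not given: they have to be found in the camera images.
- setter: Depth setter with the larger dial, fixed: square grey housing 130 x 130 mm, 40 mm high. Origin: centre of its underside, on the dial's vertical axis; z up. Its turntable-like aluminium dial is 100 mm across, its flat face 56 mm above the table. On the housing's +y side a track 52 mm wide and 30 mm high runs from y = 65 to 165 mm, carrying the lock slide. The housing stands at varying place and yaw (the yaw turns peg and track with it).
- dial_turn (a joint): Turn of the larger dial, rad, 0 at the start, growing clockwise seen from above. It rests in click-stops every 20 degrees (0.349 rad); it turns from -2.5 to 8.5 clicks. Between two stops it resists with up to about 0.15 N m (about 4 N at the peg), then past half-way snaps on by itself into the next stop. Four clicks are 80 degrees (1.396 rad).
- dial_peg_mid (a point): Middle of the larger dial's finger peg: upright black peg, 14 mm in diameter (18 mm at its foot), 26 mm high, standing on the dial face 36 mm from the axis; its top is 82 mm above the table. This point is 70 mm above the table. At joint 0 the peg lies at 215 degrees (counter-clockwise from the setter's +x axis), after four clicks at 135 degrees. x, y axes turn with the dial.
- dial: The larger dial itself, with its peg: disc 100 mm across, 14 mm thick; origin on its axis at its underside, 42 mm above the table; x, y axes turn with it (the setter's axes at joint 0).
- lock (a joint): Travel of the lock slide towards the dial, m: starts between 0 and 0.006 (out); fully home against its stop at 0.025. Slides with about 2 N of friction and stays where it is left.
- lock_mid (a point): Centre of the lock slide's upright black block (34 mm along the setter's x, 18 mm along y, 30 mm high, from 31 to 61 mm above the table). It slides on the track along the setter's -y, towards the dial axis; 135 mm from the axis at joint 0, 110 mm when home. Its outer (+y) face is 9 mm from this point; the track's top is 30 mm above the table.
- small_setter: The other depth setter, to be left alone, fixed: grey housing 92 x 92 mm, 40 mm high, with the smaller dial (64 mm across, with a like peg 22 mm from its axis, top 82 mm above the table) and no lock slide. Origin: centre of its underside. It and the larger one can stand in either place, left or right.
- small_dial_turn (a joint): Turn of the smaller dial, rad, 0 at the start; leave it.
- bush: Loose brass bush, 44 mm across, 30 mm high; origin: centre of its underside. Leave it.
- oil_bottle: Loose small bottle, 40 mm across, 85 mm high; origin: centre of its underside. Leave it.
- ball_stud: Loose steel stud with a wide foot 32 mm across, 50 mm high; origin: centre of its underside. Leave it.
- screwdriver: Loose screwdriver, 170 mm long, lying along its x; origin under its middle. Leave it.
- parts_tray: Loose grey tray, 100 x 140 mm, 35 mm high; origin: centre of its underside. Leave it.
- gauge_block: Loose steel block, 50 x 30 x 35 mm; origin: centre of its underside. Leave it.
- dowel: Loose standing steel dowel, 18 mm across, 60 mm high; origin: centre of its underside. Leave it.

How it is judged (in metres and radians):
On the way, in this order (a step that is already met when the one before it is completed fails the run):
1. the larger dial rests in its fourth click, the lock slide not yet pushed home (value of joint dial_turn between 1.29628 and 1.49628 rad and velocity of joint dial_turn between -0.1 and 0.1 rad/s and not (value of joint lock above 0.0225 m)), for 0.2 s.
2. the lock slide is pushed home with the dial on its fourth click (value of joint dial_turn between 1.29628 and 1.49628 rad and value of joint lock above 0.0225 m), for 0.1 s.
At the end, for the whole second after the job is handed in: The larger dial rests in its fourth click (80 degrees, within 0.1 rad), the lock slide is within 2.5 mm of fully home, the smaller dial is still in its starting click, and no loose part has moved 30 mm (all of step 2 and value of joint small_dial_turn between -0.12 and 0.12 rad and velocity of joint dial_turn between -0.05 and 0.05 rad/s and distance of each of bush, oil_bottle, ball_stud, screwdriver, parts_tray, gauge_block, dowel from where it was at the start of the episode below 0.03 m); the robot touches nothing.
It fails at once if the larger dial was turned past its fourth click, half-way to the fifth (value of joint dial_turn above 1.57082 rad).
It fails at once if the larger dial was turned the wrong way (value of joint dial_turn below -0.174535 rad).
It fails at once if the dial or its peg was squeezed or forced (over 35 N) (contact force between the fingers and dial above 35 N).
It fails at once if the smaller dial was turned (value of joint small_dial_turn above 0.174535 rad or value of joint small_dial_turn below -0.174535 rad).
It fails at once if a loose part was pushed about or lifted (distance of any of bush, oil_bottle, ball_stud, screwdriver, parts_tray, gauge_block, dowel from where it was at the start of the episode above 0.03 m or height (world z) of any of bush, oil_bottle, ball_stud, screwdriver, parts_tray, gauge_block, dowel above 0.02 m).
It also fails if it takes over 54 s, if anything falls off the work surface, if the arm or the gripper's body presses on something with over 40 N, if the wrist force passes 120 N, or if a joint passes its speed limit or range.

### The arm

A 6-joint arm with a two-finger parallel gripper is mounted at the origin on the work surface. World frame = base frame: x ahead of the robot, y to its left, z up, the work surface at z = 0. Lengths are in mm, angles in rad, forces in N, time in s.
With the tool pointing down it reaches from about 400 to 825 mm from the base axis. Payload 7 kg.
Tool frame: the origin (TCP) lies on the centre line of the jaws, within the pads' length; the fingertips stand 11 mm ahead of it and the grasp point (between the pads) lies 8 mm behind it; y points along the fingers, x is the direction in which the jaws open and shut, and the axes are right-handed (so a half turn about y gives the same grasp; the last joint's range is limited). The gripper opens to 88 mm and grips with 3 to 60 N. Pads are 19 mm wide; open, the fingers measure 130 mm over their backs; the gripper's body (78 mm by 193 mm) begins 47 mm behind the grasp point.
Start: joints at [1.609, 0.359, 0.012, 0, -1.224, -0.288], TCP at [166.877, 654.024, 237.561] pointing down, gripper open.
Joint ranges: [-3.07, 3.07], [-1.43, 2.12], [-1.02, 1.25], [-3.03, 1.67], [-3.05, -0], [-3.03, 3.03]. Speed limits (rad/s): [2.39, 2.39, 3.01, 3.14, 3.14, 3.14].

### API

Orientations are given as [roll, pitch, yaw] about the fixed x, y, z axes, in that order (R = Rz(yaw) Ry(pitch) Rx(roll)).
In Python, from bench import robot gives the robot as it stands.
- The arm moves only by the tool jog_arm, never from a script. Its argument "targets" is a list of rows, each an object of numbers: "x", "y", "z": the shift along the tool's x, y, z each as a share of 0.2 m, from -1 to 1; "ax", "ay", "az": the turn, a rotation vector about the tool's x, y, z each as a share of pi/4 rad, from -1 to 1; "grip": the opening, from 0 (shut) to 1 (fully open). A call has exactly 5 rows; each row is the pose to reach, as a shift and turn from the pose commanded when the call began, along the tool's axes at that moment; what a row does not reach only later rows make up. A row lasts 1/12 s, in which the tool goes at most 41.7 mm and 7.16 degrees, less where a joint would pass 70% of its speed; a pose out of reach is approached as far as the arm can. A call with a number of a shift or a turn outside -1 to 1 is refused whole. A call with a gripper value outside its range is refused whole. The fingers move at their own pace and stop on an object; "grip_force" is the grip in N (left out, the last holds). Time passes only in rows, so rows that repeat a pose let the fingers close, or fill a call up. It gives the time, the measured TCP pose, the force and the opening at its end, in the units of the state.
- robot.read_state(): the state, without advancing time (a new reading comes with each control period).
- robot.camera(name): name is "side" or "top"; returns a dict with "frame" (384x512x3 uint8, red, green, blue), "depth" (384x512 float32, mm along the optical axis (not along the pixel's ray), 0 where there is no reading), "fx", "fy", "cx", "cy" (pixels), "D" ([k1, k2, p1, p2, k3] as OpenCV has them; the pictures are not rectified), "R" (3x3) and "t" (3): a world point X has camera coordinates R X + t. Camera axes: x right, y down, z forward; pixel columns grow to the right and rows downward; lengths in mm; the calibration is good to about 2 mm. A picture is of the moment at which its call begins.
- robot.job_done(): hands the job in, once; it reports no verdict.
Trained networks look in the newest picture that a camera, given by its name, has taken for a name from the list of things; names that differ only in an ending like _2 or _b are one class to them, and where a whole thing is asked for, a point or a joint stands for the part that bears it (a point fixed in the world has none). Each returns a list of dicts, best first, with "score" (0 to 1); they miss things now and then, are a little off and sometimes report something else, mostly with a low value. They report only what shows in the picture. A call takes as long as a camera call.
- robot.recognise(camera, query): "centre" ([x, y, z] in mm, in the coordinates of the camera as it stood for that picture, good to about 4 mm: the middle of the surface that is visible of it).
The state is a dict: "clock": time; "joint_pos": joint angles; "qd": joint speeds; "joint_efforts": joint torques, N m; "position": TCP position; "eef_rot": TCP orientation; "contact_force": force on the tool from outside, world axes, zero at the start; "wrist_torque": the same for the moment, N m; "opening": finger opening in mm.
Only numpy, scipy, OpenCV 4.12 (cv2) and the standard library are available. Lean on these libraries where they do the work, as an engineer would, in place of code of your own. Each camera call takes 0.05 s, during which the arm holds its last target.

## Working session

There is one attempt and no reset: what is moved stays moved. The work goes in short steps, Python scripts to look and compute and a tool call to move; the robot and the scene stay as the last step left them, time stands still between calls to the robot, and variables do not carry over. Pictures are saved under pics/ and viewed, and the job is handed in when it is done.

Besides the shell and the picture viewer there is one more tool, called after "Call:" as name(argument=value, ...) on one line, values as JSON. jog_arm: Moves the arm, as the interface text tells. Shift numbers are shares of 0.2 m and turn numbers shares of pi/4 rad, none past 1 either way. Its arguments: {"type":"object","properties":{"targets":{"type":"array"},"grip_force":{"type":"number"}},"required":["targets"]}

```bash
mkdir -p pics; ls
cat > h.py <<'E'
import numpy as np,cv2
from bench import robot
def world(c,p): return np.array(c["R"]).T@(np.array(p)-np.array(c["t"]))
def pix2w(c,u,v,d=None,z=None):
    K=np.array([[c["fx"],0,c["cx"]],[0,c["fy"],c["cy"]],[0,0,1.]])
    n=cv2.undistortPoints(np.array([[[u,v]]],float),K,np.array(c["D"],float))[0,0]
    r=np.array([n[0],n[1],1.])
    R=np.array(c["R"]);t=np.array(c["t"])
    if z is not None:
        o=-R.T@t; w=R.T@r; return o+w*(z-o[2])/w[2]
    return world(c,r*d)
def proj(c,X):
    K=np.array([[c["fx"],0,c["cx"]],[0,c["fy"],c["cy"]],[0,0,1.]])
    return cv2.projectPoints(np.array(X,float).reshape(-1,1,3),cv2.Rodrigues(np.array(c["R"],float))[0],np.array(c["t"],float),K,np.array(c["D"],float))[0].reshape(-1,2)
E
python3 - <<'E'
from h import *
import pickle
s=robot.read_state();print(s)
for n in("top","side"):
    c=robot.camera(n);pickle.dump(c,open(n+"0.pkl","wb"))
    cv2.imwrite(f"pics/{n}0.png",cv2.resize(c["frame"][:,:,::-1],(800,600)))
    print(n,c["t"],-np.array(c["R"]).T@c["t"],c["fx"])
    for q in("setter","dial_peg_mid","dial","lock_mid","small_setter"):
        for r in robot.recognise(n,q)[:3]:
            print(n,q,round(r["score"],2),world(c,r["centre"]).round(1))
E
```

```text
pics
{'clock': 0.0, 'joint_pos': array([ 1.60913335e+00,  3.59378644e-01,  1.10563371e-02, -3.54904394e-04,
       -1.22407081e+00, -2.88117427e-01]), 'qd': array([ 0.00107509, -0.00053936, -0.00055274, -0.00066873, -0.00033575,
        0.00034015]), 'joint_efforts': array([-3.68823848e-04, -5.82715237e+01,  2.93048286e+01,  6.99703574e+00,
        6.96582603e-03, -1.65651168e-04]), 'position': array([166.74907151, 653.5995996 , 236.62603273]), 'eef_rot': array([-1.57066244e+00, -1.62577848e-03, -1.82069771e+00]), 'contact_force': array([0.24833181, 0.11198412, 0.7582051 ]), 'wrist_torque': array([ 0.00536326,  0.01163762, -0.00022357]), 'opening': 87.48922963025022}
top [ 31.75437787 577.88671341 927.26244338] [ 363.71073326   27.96668682 1030.39283766] 352.3964759233255
top setter 0.92 [ 554.6 -133.4   40.1]
top dial_peg_mid 0.96 [ 554.3 -152.    60.5]
top dial 0.77 [ 557.4 -151.9   59.5]
top dial 0.64 [ 377.5 -291.1   22.8]
top lock_mid 0.45 [569.3 -27.   44.6]
top small_setter 0.59 [595.3 181.1  41.4]
side [-431.42744485  307.40541967  740.86506456] [ 160.94308355 -496.73724802  746.2293256 ] 411.3593641070022
side setter 0.88 [ 555.9 -157.2   39. ]
side dial_peg_mid 0.6 [ 554.4 -160.1   56.6]
side dial 0.86 [ 554.6 -160.4   52.9]
side lock_mid 0.83 [574.1 -31.5  47.5]
side small_setter 0.87 [582.5 163.2  38.4]
```

View pics/top0.png

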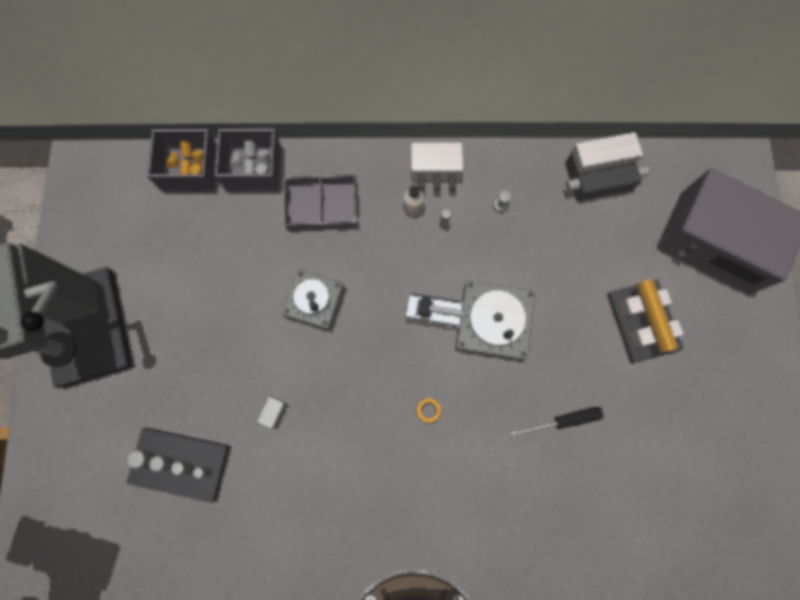

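View pics/side0.png

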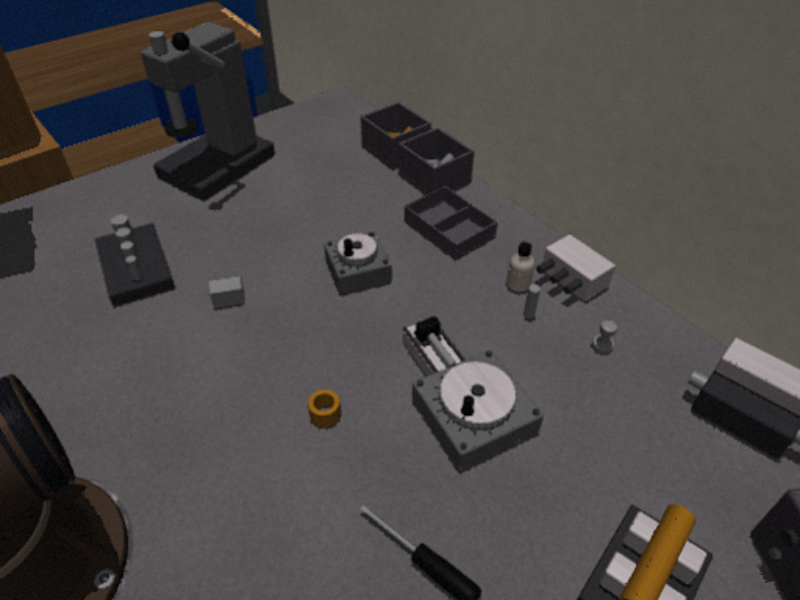

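The top view shows the large setter at about (498,318) px. Its peg is at (508,334), near-right, and its lock slide is at (425,306) on a track running left. The small setter is at (315,298). Next I'll refine the pose.

```bash
python3 - <<'E'
from h import *
import pickle
from scipy import ndimage
for n in("top","side"):
    c=pickle.load(open(n+"0.pkl","rb"))
    ctr=np.array([555,-152]); 
    # rectified orthographic views at z planes
    for z,name in((56,"face"),(82,"pegtop"),(40,"hous"),(61,"lock")):
        s=3; xs=np.arange(ctr[0]+100,ctr[0]-100,-1/s); ys=np.arange(ctr[1]+200,ctr[1]-90,-1/s)
        Y,X=np.meshgrid(ys,xs)
        p=proj(c,np.stack([X,Y,np.full_like(X,z)],-1).reshape(-1,3)).reshape(*X.shape,2).astype(np.float32)
        im=cv2.remap(c["frame"],p[...,0],p[...,1],cv2.INTER_CUBIC)
        if z in(56,):
            g=cv2.cvtColor(im,cv2.COLOR_RGB2GRAY)
            m=(g>130)&(np.hypot(X-ctr[0],Y-ctr[1])<65)
            lab,k=ndimage.label(m); b=np.argmax(ndimage.sum(m,lab,range(1,k+1)))+1
            cs=cv2.findContours((lab==b).astype(np.uint8),cv2.RETR_EXTERNAL,cv2.CHAIN_APPROX_NONE)[0]
            pts=max(cs,key=len)[:,0]; hull=cv2.convexHull(pts)
            (u,v),r=cv2.minEnclosingCircle(hull); e=cv2.fitEllipse(hull)
            print(n,"circle",xs[0]-v/s,ys[0]-u/s,r/s,"ell",xs[0]-e[0][1]/s,ys[0]-e[0][0]/s,np.array(e[1])/2/s)
        for k in range(-80,201,20):
            pass
        out=im[:,:,::-1].copy()
        if im.shape[1]>800: out=cv2.resize(out,(800,int(im.shape[0]*800/im.shape[1])))
        cv2.imwrite(f"pics/{n}_{name}.png",out)
E
cat > mont.py <<'E'
import cv2,numpy as np
a=[cv2.imread(f"pics/{n}_{z}.png") for n in("top","side") for z in("face","lock")]
a=[cv2.resize(i,(400,276)) for i in a]
cv2.imwrite("pics/m.png",np.vstack([np.hstack(a[:2]),np.hstack(a[2:])]))
E
python3 mont.py
```

```text
top circle 555.0006205240885 -152.00008138020834 64.99973042805989 ell 558.3545532226562 -157.01153564453125 [57.4444224  65.91325378]
side circle 557.4259948730469 -154.34269205729166 50.31134541829427 ell 557.7795817057291 -154.34564208984375 [49.35756429 49.94986471]
```

View pics/m.png

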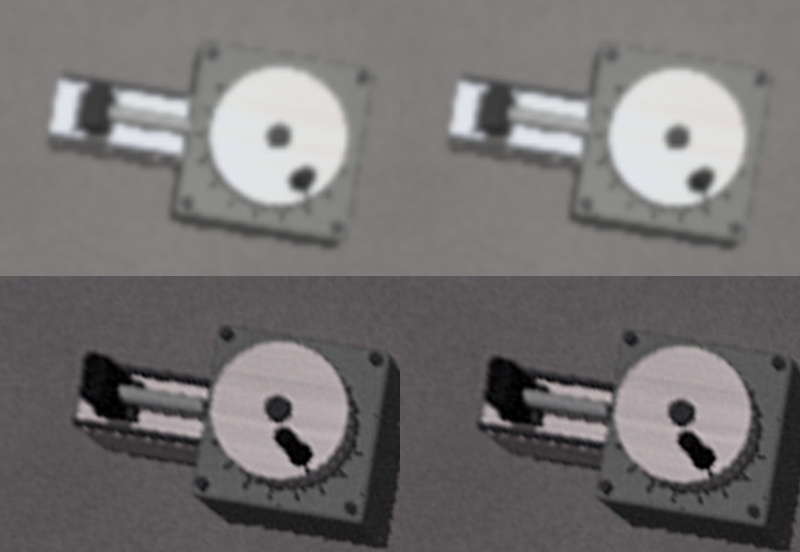

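The rectified views show the dial disc, peg and track clearly. The setter is yawed by about -8°. Next I'll refit the top circle and get the yaw from the four corner screws.

Run:
```python
from h import *
import pickle
from scipy import ndimage,optimize
for n,th in(("top",195),("side",130)):
    c=pickle.load(open(n+"0.pkl","rb"))
    ctr=np.array([557,-153]); s=3
    xs=np.arange(ctr[0]+110,ctr[0]-110,-1/s); ys=np.arange(ctr[1]+200,ctr[1]-110,-1/s)
    Y,X=np.meshgrid(ys,xs)
    def rect(z):
        p=proj(c,np.stack([X,Y,np.full_like(X,z)],-1).reshape(-1,3)).reshape(*X.shape,2).astype(np.float32)
        return cv2.cvtColor(cv2.remap(c["frame"],p[...,0],p[...,1],cv2.INTER_CUBIC),cv2.COLOR_RGB2GRAY).astype(float)
    g=rect(56)
    for t in (th-15,th,th+10):
        m=(g>t)&(np.hypot(X-ctr[0],Y-ctr[1])<60)
        hull=cv2.convexHull(max(cv2.findContours(m.astype(np.uint8),0,1)[0],key=len))
        e=cv2.fitEllipse(hull); print(n,t,(xs[0]-e[0][1]/s).round(2),(ys[0]-e[0][0]/s).round(2),np.array(e[1])/2/s)
    cx,cy=xs[0]-e[0][1]/s,ys[0]-e[0][0]/s
    # housing top square edges at z=40: maximise contrast across the border vs yaw
    h=ndimage.gaussian_filter(rect(40),2)
    def samp(px,py): return ndimage.map_coordinates(h,[(xs[0]-px)*s,(ys[0]-py)*s],order=1,mode='nearest')
    # screws: dark dots at symmetrical (+-a,+-a)
    best=[]
    for yaw in np.radians(np.arange(-16,1,.5)):
        for a in np.arange(48,62,1.):
            for dx in np.arange(-4,5,1.):
                for dy in np.arange(-4,5,1.):
                    P=np.array([[a,a],[a,-a],[-a,a],[-a,-a]]);R=np.array([[np.cos(yaw),-np.sin(yaw)],[np.sin(yaw),np.cos(yaw)]])
                    Q=P@R.T+[cx+dx,cy+dy]
                    v=samp(Q[:,0],Q[:,1]).sum()
                    ring=sum(samp(Q[:,0]+8*np.cos(k),Q[:,1]+8*np.sin(k)).sum() for k in np.arange(0,6.2,np.pi/2))/4
                    best.append((v-ring,np.degrees(yaw),a,cx+dx,cy+dy))
    best.sort();print(np.round(best[:4],2))
    # peg dark centroid at z=70..82
    g=rect(82); m=(g<(90 if n=="top" else 40))&(np.hypot(X-cx,Y-cy)<60)
    lab,k=ndimage.label(m)
    for i in range(1,k+1):
        w=lab==i
        if w.sum()>100: print("dark",w.sum()/s/s,X[w].mean(),Y[w].mean(),np.degrees(np.arctan2(Y[w].mean()-cy,X[w].mean()-cx)),np.hypot(Y[w].mean()-cy,X[w].mean()-cx))
```

```text
top 180 556.77 -153.95 [49.37963359 49.5340627 ]
top 195 556.66 -153.88 [48.52765401 48.59045919]
top 205 556.59 -153.87 [47.87843831 47.88990784]
[[-122.03   -9.5    56.    556.59 -154.87]
 [-120.39   -9.     56.    556.59 -154.87]
 [-119.45   -9.5    56.    556.59 -153.87]
 [-118.93   -9.5    56.    557.59 -154.87]]
dark 58.55555555555555 550.9114484503347 -149.55407969639606 142.75859802178735 7.128089972889346
dark 131.33333333333334 520.4887196841345 -165.80710659898628 -161.6982383625513 38.020590327027094
side 115 557.87 -154.32 [49.8457133  50.50574748]
side 130 557.78 -154.35 [49.35756429 49.94986471]
side 140 557.76 -154.41 [49.09418233 49.51419576]
[[-203.5    -9.     55.    557.76 -153.41]
 [-203.27   -9.     55.    557.76 -154.41]
 [-203.15   -9.5    55.    557.76 -154.41]
 [-202.64   -9.5    55.    557.76 -153.41]]
dark 24.88888888888889 594.4985119047536 -131.25000000000128 32.22783811819302 43.426366820027425
dark 69.66666666666667 562.9877724614448 -107.01169590643386 83.7090455303177 47.684177561486486
dark 88.77777777777777 542.5623696286884 -166.95661243220843 -140.4602447198183 19.71035956200541
dark 329.3333333333333 517.0829959514 -177.16385515069885 -150.77851334443787 46.61149088408323
```

```bash
python3 - <<'E'
from h import *
import pickle
P=[]
for n in("top","side"):
    c=pickle.load(open(n+"0.pkl","rb")); d=c["depth"]
    K=np.array([[c["fx"],0,c["cx"]],[0,c["fy"],c["cy"]],[0,0,1.]])
    v,u=np.nonzero(d>0); nn=cv2.undistortPoints(np.stack([u,v],-1).astype(float)[:,None],K,np.array(c["D"],float))[:,0]
    r=np.c_[nn,np.ones(len(nn))]*d[v,u][:,None]
    P.append((r-np.array(c["t"]))@np.array(c["R"]))
P=np.vstack(P)
for x in range(100,800,50):
    row=[]
    for y in range(700,-350,-50):
        m=(abs(P[:,0]-x-25)<25)&(abs(P[:,1]-y-25)<25)
        row.append("%4d"%np.percentile(P[m,2],99.5) if m.sum()>5 else "   .")
    print(x,"".join(row))
print("y",list(range(700,-350,-50)))
E
cat > plan.py <<'E'
import sys
from h import *
from scipy.spatial.transform import Rotation as Ro
# usage: plan.py x y z yaw  -> shares from measured pose
s=robot.read_state()
R=Ro.from_euler('xyz',s["eef_rot"]); p=np.array(s["position"])
x,y,z,yaw=map(float,sys.argv[1:5])
T=Ro.from_euler('xyz',[-np.pi/2,0,yaw])
print("t",round(s["clock"],2),"pos",p.round(1),"rpy",np.round(s["eef_rot"],3),"F",np.round(s["contact_force"],1),"j",np.round(s["joint_pos"],2),"open",round(s["opening"],1))
print("shift",(R.inv().apply(np.array([x,y,z])-p)/200).round(4),"turn",((R.inv()*T).as_rotvec()/(np.pi/4)).round(4))
E
python3 plan.py 300 500 237 -2.08
```

```text
100    3   3   4   4   4   3   3   3   3   3   3   3   3   7 253 256 221   4   4   3   5
150    3   3   3   4   4   3   3   4   3   3   3   4   3   3   3   3   3   3   3   4   3
200    3   3   3   3   4   3  25  27  23   3   4   3   3   3   3   3   3   3   3   4   3
250    3   3   3   3  26  65  66  66  27   3   3   3   3   3   3   3   3   3   3   3   3
300    3   3   3   3   2  67  66  61  27   3   3   3   3   3   3   3   3   3   3   3   3
350    3   3   3   3   3  27  25   3   3  37  36   3   4   3   3  32  18   3  16  17  26
400    2  30  31  18   3   3   3   4   3  37  37   3   3   3   3  32   4   3   3   3   3
450    3  33 290 289 311   3   3   3   3   3   3   2   3   3   3   4   4  40  43  43   2
500    3  32 287 261 313   3   3   3   3   4   3  41   3   3   3  16  44  58  83  55   3
550    1 260 261 260 260   3   4   3   3   3  58  83  41   3  35  63  47  60  60  56   3
600    . 261 260 238   4   3   4   3   4   4  58  60  43   4  33  36  40  57  58  44   3
650    2   2  32  30   3   3   3   3   3   4  38   3   3   3   3   3   3   3   3   3   3
700    3   4   3   2   4   3   3   3   3   3  36  35  35   3   3   3  59   3   3   3   3
750    3   3   3   3   3   3   3   3   3   3  37  33  36   3  86  86  61   3  50   3   3
y [700, 650, 600, 550, 500, 450, 400, 350, 300, 250, 200, 150, 100, 50, 0, -50, -100, -150, -200, -250, -300]
t 0.6 pos [166.9 654.  237.6] rpy [-1.571  0.    -1.821] F [ 0.2 -0.6  0.6] j [ 1.61  0.36  0.01 -0.   -1.22 -0.29] open 87.5
shift [0.5816 0.0028 0.8354] turn [ 1.000e-04  3.303e-01 -0.000e+00]
```

Call:
jog_arm(targets=[{"x": 0.12, "y": 0, "z": 0.17, "ay": 0.066, "grip": 0}, {"x": 0.24, "y": 0, "z": 0.34, "ay": 0.13, "grip": 0}, {"x": 0.36, "y": 0, "z": 0.51, "ay": 0.2, "grip": 0}, {"x": 0.48, "y": 0, "z": 0.68, "ay": 0.26, "grip": 0}, {"x": 0.58, "y": 0, "z": 0.83, "ay": 0.33, "grip": 0}], grip_force=20)

```text
$.targets[0]: bad value
```

```bash
python3 plan.py 410 350 237 -2.34
```

```text
t 0.6 pos [166.9 654.  237.6] rpy [-1.571  0.    -1.821] F [ 0.2 -0.6  0.6] j [ 1.61  0.36  0.01 -0.   -1.22 -0.29] open 87.5
shift [1.1724 0.0028 1.5537] turn [ 1.000e-04  6.613e-01 -0.000e+00]
```

Call:
jog_arm(targets=[{"x": 0.12, "y": 0, "z": 0.17, "ax": 0, "ay": 0.066, "az": 0, "grip": 0}, {"x": 0.24, "y": 0, "z": 0.34, "ax": 0, "ay": 0.13, "az": 0, "grip": 0}, {"x": 0.36, "y": 0, "z": 0.51, "ax": 0, "ay": 0.2, "az": 0, "grip": 0}, {"x": 0.48, "y": 0, "z": 0.68, "ax": 0, "ay": 0.26, "az": 0, "grip": 0}, {"x": 0.58, "y": 0, "z": 0.83, "ax": 0, "ay": 0.33, "az": 0, "grip": 0}], grip_force=20)

```text
clock: 1.02
position: [300.1, 498.5, 237.9]
eef_rot: [-1.571, 0.0, -2.082]
contact_force: [1.6, 0.7, 0.8]
opening: 59.7
```

```bash
python3 plan.py 410 350 237 -2.34
```

```text
t 1.02 pos [300.1 498.5 237.9] rpy [-1.571  0.    -2.082] F [1.6 0.7 0.8] j [ 1.36  0.21 -0.2   0.   -1.17 -0.31] open 59.7
shift [0.3789 0.0041 0.8428] turn [ 1.000e-04  3.286e-01 -4.000e-04]
```

Call:
jog_arm(targets=[{"x": 0.08, "y": 0, "z": 0.17, "ax": 0, "ay": 0.084, "az": 0, "grip": 0}, {"x": 0.15, "y": 0, "z": 0.34, "ax": 0, "ay": 0.168, "az": 0, "grip": 0}, {"x": 0.23, "y": 0, "z": 0.51, "ax": 0, "ay": 0.25, "az": 0, "grip": 0}, {"x": 0.3, "y": 0, "z": 0.68, "ax": 0, "ay": 0.335, "az": 0, "grip": 0}, {"x": 0.38, "y": 0, "z": 0.84, "ax": 0, "ay": 0.42, "az": 0, "grip": 0}])

```text
clock: 1.43
position: [409.7, 350.9, 237.9]
eef_rot: [-1.571, 0.001, -2.413]
contact_force: [0.2, 0.6, 0.5]
opening: 26.2
```

```bash
python3 plan.py 480 180 237 -2.735
```

```text
t 1.43 pos [409.7 350.9 237.9] rpy [-1.571e+00  1.000e-03 -2.413e+00] F [0.2 0.6 0.5] j [ 1.07  0.14 -0.29  0.   -1.15 -0.34] open 26.2
shift [0.3069 0.0042 0.8713] turn [ 3.000e-04  4.103e-01 -1.000e-03]
```

Call:
jog_arm(targets=[{"x": 0.06, "y": 0, "z": 0.18, "ax": 0, "ay": 0.082, "az": 0, "grip": 0}, {"x": 0.12, "y": 0, "z": 0.35, "ax": 0, "ay": 0.164, "az": 0, "grip": 0}, {"x": 0.18, "y": 0, "z": 0.53, "ax": 0, "ay": 0.246, "az": 0, "grip": 0}, {"x": 0.25, "y": 0, "z": 0.7, "ax": 0, "ay": 0.33, "az": 0, "grip": 0}, {"x": 0.31, "y": 0, "z": 0.87, "ax": 0, "ay": 0.41, "az": 0, "grip": 0}])

```text
clock: 1.85
position: [479.1, 179.6, 238.0]
eef_rot: [-1.571, 0.001, -2.735]
contact_force: [0.9, 0.3, -0.3]
opening: 1.0
```

```bash
python3 plan.py 510 -5 210 -3.06
```

```text
t 1.85 pos [479.1 179.6 238. ] rpy [-1.571e+00  1.000e-03 -2.735e+00] F [ 0.9  0.3 -0.3] j [ 0.74  0.09 -0.34 -0.   -1.14 -0.34] open 1.0
shift [0.2234 0.1394 0.909 ] turn [ 0.0005  0.414  -0.0009]
```

Call:
jog_arm(targets=[{"x": 0.05, "y": 0, "z": 0.18, "ax": 0, "ay": 0.082, "az": 0, "grip": 0}, {"x": 0.09, "y": 0.02, "z": 0.36, "ax": 0, "ay": 0.164, "az": 0, "grip": 0}, {"x": 0.13, "y": 0.05, "z": 0.55, "ax": 0, "ay": 0.246, "az": 0, "grip": 0}, {"x": 0.18, "y": 0.08, "z": 0.73, "ax": 0, "ay": 0.33, "az": 0, "grip": 0}, {"x": 0.22, "y": 0.1, "z": 0.91, "ax": 0, "ay": 0.414, "az": 0, "grip": 0}])

```text
clock: 2.27
position: [510.7, -4.8, 217.5]
eef_rot: [-1.571, 0.0, -3.06]
contact_force: [0.8, -0.0, -0.0]
opening: 0.4
```

```bash
python3 plan.py 504.9 -197.7 150 -3.389
```

```text
t 2.27 pos [510.7  -4.8 217.5] rpy [-1.571  0.    -3.06 ] F [ 0.8 -0.  -0. ] j [ 0.38  0.1  -0.37 -0.   -1.09 -0.29] open 0.4
shift [0.1078 0.3371 0.9588] turn [ 0.0005  0.4189 -0.0005]
```

Call:
jog_arm(targets=[{"x": 0.02, "y": 0.03, "z": 0.19, "ax": 0, "ay": 0.084, "az": 0, "grip": 0}, {"x": 0.04, "y": 0.07, "z": 0.38, "ax": 0, "ay": 0.168, "az": 0, "grip": 0}, {"x": 0.06, "y": 0.14, "z": 0.57, "ax": 0, "ay": 0.252, "az": 0, "grip": 0}, {"x": 0.09, "y": 0.2, "z": 0.76, "ax": 0, "ay": 0.336, "az": 0, "grip": 0}, {"x": 0.108, "y": 0.27, "z": 0.96, "ax": 0, "ay": 0.419, "az": 0, "grip": 0}])

```text
clock: 2.68
position: [505.5, -197.1, 164.0]
eef_rot: [-1.571, 0.001, 2.894]
contact_force: [0.9, 0.7, 0.7]
opening: 0.6
```

```bash
python3 plan.py 504.9 -197.7 75.5 -3.389
```

```text
t 2.68 pos [ 505.5 -197.1  164. ] rpy [-1.571e+00  1.000e-03  2.894e+00] F [0.9 0.7 0.7] j [-0.01  0.2  -0.38  0.   -0.98 -0.24] open 0.6
shift [0.0026 0.4423 0.0038] turn [ 0.0004  0.0002 -0.0017]
```

Call:
jog_arm(targets=[{"x": 0, "y": 0.08, "z": 0, "ax": 0, "ay": 0, "az": 0, "grip": 0}, {"x": 0, "y": 0.16, "z": 0, "ax": 0, "ay": 0, "az": 0, "grip": 0}, {"x": 0, "y": 0.24, "z": 0, "ax": 0, "ay": 0, "az": 0, "grip": 0}, {"x": 0, "y": 0.31, "z": 0, "ax": 0, "ay": 0, "az": 0, "grip": 0}, {"x": 0, "y": 0.31, "z": 0, "ax": 0, "ay": 0, "az": 0, "grip": 0}])

```text
clock: 3.1
position: [504.0, -195.3, 99.3]
eef_rot: [-1.57, -0.004, 2.896]
contact_force: [0.4, 0.3, 0.5]
opening: 0.5
```

```bash
cat > look.py <<'E'
import sys
from h import *
a=[]
for n in("top","side"):
    c=robot.camera(n)
    u,v=proj(c,[[548,-130,65]])[0].astype(int); k=75
    u=min(max(u,k),511-k);v=min(max(v,k),383-k)
    a.append(cv2.resize(c["frame"][v-k:v+k,u-k:u+k,::-1],(400,400),interpolation=cv2.INTER_CUBIC))
cv2.imwrite("pics/"+sys.argv[1],np.hstack(a))
E
python3 look.py a1.png; python3 plan.py 504.9 -197.7 75.5 -3.389
```

```text
t 3.2 pos [ 505.8 -195.4  101.9] rpy [-1.570e+00 -1.000e-03  2.897e+00] F [ 0.4 -0.6  0.4] j [-0.01  0.27 -0.46  0.   -0.84 -0.24] open 0.4
shift [0.0013 0.1322 0.0122] turn [-0.0005  0.0042  0.0009]
```

View pics/a1.png

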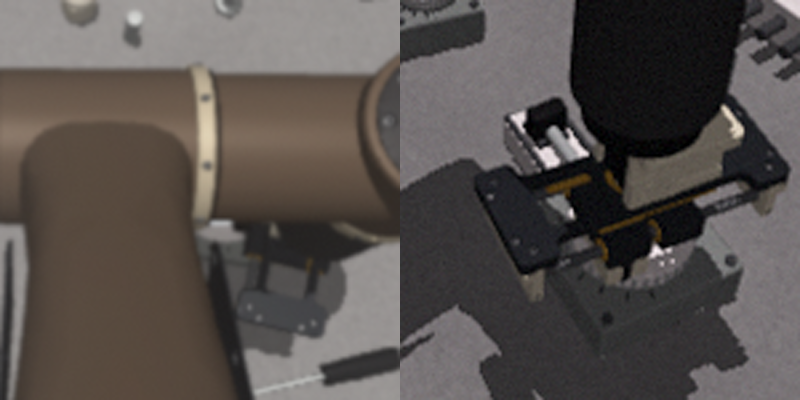

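Run:
```python
from h import *
c=robot.camera("side")
T=np.array(robot.read_state()["position"])
from scipy.spatial.transform import Rotation as Ro
R=Ro.from_euler('xyz',robot.read_state()["eef_rot"]).as_matrix()
f=c["frame"][:,:,::-1].copy()
k=4
v0,u0=130,180
im=cv2.resize(f[v0:v0+150,u0:u0+200],(800,600),interpolation=cv2.INTER_CUBIC)
def mark(p,col):
    q=proj(c,[T+R@np.array(p,float)])[0]; cv2.circle(im,(int((q[0]-u0)*k),int((q[1]-v0)*k)),4,col,-1)
mark([0,11,0],(0,0,255)); mark([0,0,0],(0,255,255)); mark([0,-8,0],(0,255,0))
for x in(-21,21):
  for z in (-9.5,9.5): mark([x,11,z],(255,0,0))
cv2.imwrite("pics/a2.png",cv2.convertScaleAbs(im,alpha=1.8))
```

```text
(no output)
```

View pics/a2.png

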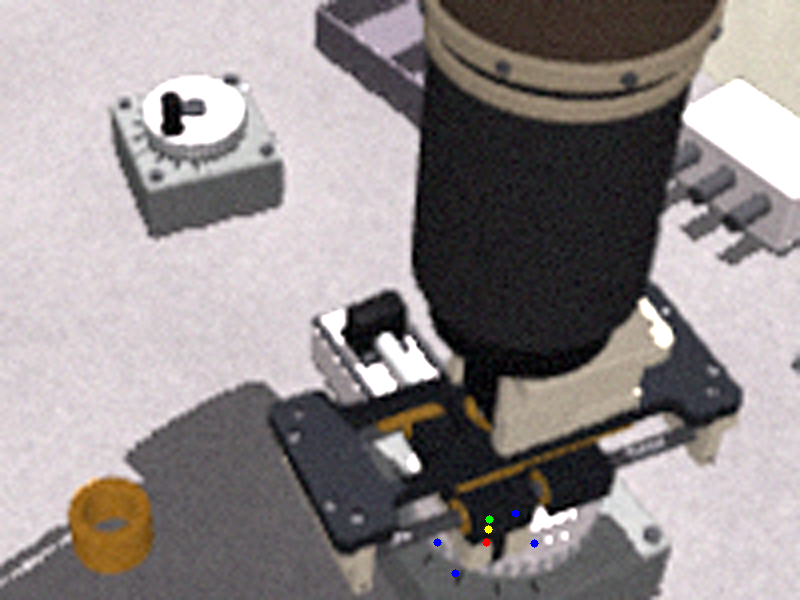

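Run:
```python
from h import *
c=robot.camera("side")
s=robot.read_state();T=np.array(s["position"])
from scipy.spatial.transform import Rotation as Ro
R=Ro.from_euler('xyz',s["eef_rot"]).as_matrix()
f=c["frame"][:,:,::-1].copy()
k=12
q=proj(c,[T+R@[0,5,0]])[0].astype(int); u0,v0=q[0]-30,q[1]-25
im=cv2.convertScaleAbs(cv2.resize(f[v0:v0+50,u0:u0+60],(720,600),interpolation=cv2.INTER_CUBIC),alpha=2.2)
def mark(p,col,w=False):
    p=np.array(p,float)
    q=proj(c,[p if w else T+R@p])[0]; cv2.circle(im,(int((q[0]-u0)*k),int((q[1]-v0)*k)),4,col,-1)
mark([0,11,0],(0,0,255)); mark([0,0,0],(0,255,255)); mark([0,-8,0],(0,255,0))
for x in(-21,21):
  for z in (-9.5,9.5): mark([x,11,z],(255,0,0))
for z in(56,70,82): mark([524.8,-169.9,z],(255,0,255),True)
cv2.imwrite("pics/a3.png",im)
```

```text
(no output)
```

View pics/a3.png

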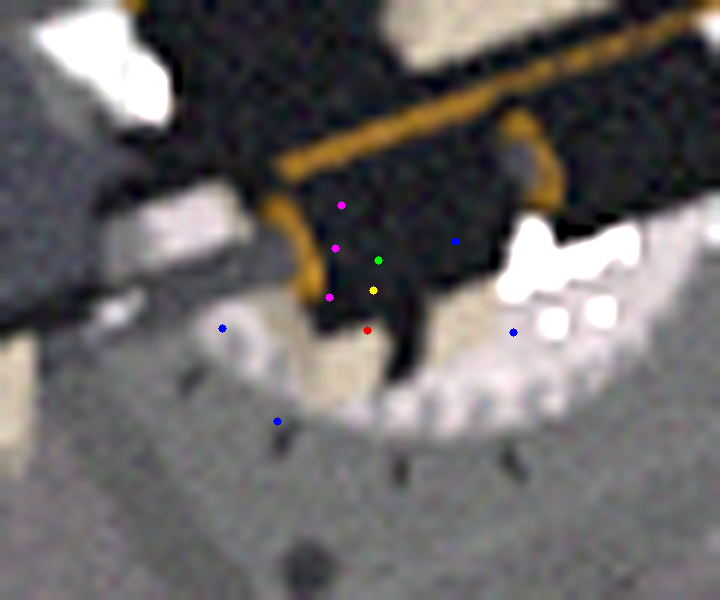

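Run:
```python
from h import *
c=robot.camera("side")
s=robot.read_state();T=np.array(s["position"])
from scipy.spatial.transform import Rotation as Ro
R=Ro.from_euler('xyz',s["eef_rot"]).as_matrix()
q=proj(c,[T+R@[0,5,0]])[0].astype(int); u0,v0=q[0]-30,q[1]-25
print(T)
for v in range(v0+12,v0+36,2):
    o=[]
    for u in range(u0+18,u0+46,3):
        d=c["depth"][v,u]
        o.append("%4d,%4d,%4d"%tuple(R.T@(pix2w(c,u,v,d)-T)) if d>0 else "     .        ")
    print((v-v0)*12," | ".join(o))
```

```text
[ 506.61720359 -195.26366711  103.01915993]
144   46, -92,  24 |   41, -90,  25 |   35, -87,  24 |   26, -78,  21 |   22, -80,  24 |   17, -78,  25 |   12, -78,  26 |    8, -78,  29 |    0, -73,  28 |   -4, -72,  29
168   46, -89,  25 |   33, -67,  14 |   33, -79,  23 |   28, -77,  24 |   23, -77,  26 |   19, -78,  29 |   14, -77,  30 |   10, -78,  33 |    5, -78,  34 |   -3, -68,  30
192   34, -51,   5 |   33, -63,  14 |   34, -75,  24 |   29, -76,  27 |   25, -76,  29 |   21, -78,  32 |   15, -76,  33 |   11, -77,  35 |    7, -78,  38 |   -3, -65,  32
216   -1,  48, -52 |   32, -54,  13 |   34, -73,  26 |   33, -80,  33 |   27, -77,  33 |   22, -76,  35 |   18, -77,  37 |   13, -76,  39 |    6, -72,  38 |   -4, -58,  32
240   46, -73,  26 |   40, -71,  27 |   36, -72,  29 |   34, -78,  35 |   29, -77,  37 |   24, -75,  38 |   17, -72,  37 |   11, -67,  37 |    5, -65,  38 |  -50,  48, -26
264   47, -71,  29 |   42, -70,  30 |   37, -68,  31 |   33, -72,  35 |   29, -73,  38 |   24, -72,  39 |   16, -65,  37 |   10, -61,  37 |  -15, -12,  10 |  -47,  46, -20
288   48, -69,  31 |   1
[... 307 characters left out ...]
42,  47, -12
336    5,  57, -35 |    2,  50, -29 |   15,   2,   0 |   15, -11,  11 |    8,  -5,  10 |    0,   1,   8 |   -4,   0,  10 |  -11,   4,  10 |  -34,  47, -10 |  -39,  45,  -7
360    6,  62, -34 |    2,  55, -27 |   -1,  53, -24 |   15,  -5,  11 |    7,   2,   9 |    0,   7,   8 |  -21,  46, -10 |  -26,  47,  -8 |  -32,  46,  -6 |  -36,  43,  -2
384    7,  64, -30 |    2,  62, -27 |    0,  56, -21 |   13,   4,   9 |   -9,  51, -14 |  -13,  47,  -9 |  -19,  48,  -7 |  -24,  47,  -4 |  -32,  52,  -5 |  -36,  49,  -1
408   10,  63, -26 |    4,  63, -23 |    0,  62, -20 |   -4,  57, -15 |  -10,  58, -13 |  -15,  56, -10 |  -19,  53,  -6 |  -26,  57,  -6 |  -33,  60,  -5 |  -40,  62,  -4
```

```bash
python3 plan.py 510.6 -196 76 -3.389
```

```text
t 3.35 pos [ 506.6 -195.3  103. ] rpy [-1.571e+00  2.000e-03  2.898e+00] F [-0.6 -0.5 -0.1] j [-0.01  0.27 -0.46  0.   -0.84 -0.24] open 0.5
shift [-0.02    0.1351 -0.0012] turn [ 0.0003  0.0045 -0.0024]
```

Call:
jog_arm(targets=[{"x": -0.02, "y": 0.02, "z": -0.004, "ax": 0, "ay": 0.003, "az": 0, "grip": 0}, {"x": -0.02, "y": 0.05, "z": -0.004, "ax": 0, "ay": 0.003, "az": 0, "grip": 0}, {"x": -0.02, "y": 0.09, "z": -0.004, "ax": 0, "ay": 0.003, "az": 0, "grip": 0}, {"x": -0.02, "y": 0.12, "z": -0.004, "ax": 0, "ay": 0.003, "az": 0, "grip": 0}, {"x": -0.02, "y": 0.135, "z": -0.004, "ax": 0, "ay": 0.003, "az": 0, "grip": 0}])

```text
clock: 3.77
position: [509.1, -195.4, 73.4]
eef_rot: [-1.571, -0.002, 2.895]
contact_force: [0.3, 0.1, 0.1]
opening: 0.6
```

```bash
cat > st.py <<'E'
from h import *
s=robot.read_state();P=np.array(s["position"])
C=np.array([557.2,-154.2]);p=np.array([.245,.969]);u=np.array([-.969,.245])
print("t",round(s["clock"],2),P.round(1),"s",round((P[:2]-C)@p,2),"lat",round((P[:2]-C)@u,2),"yaw",round(s["eef_rot"][2],3),"Fpush",round(np.array(s["contact_force"])[:2]@p,1),"F",np.round(s["contact_force"],1))
E
python3 st.py
```

```text
t 3.77 [ 509.1 -195.4   73.4] s -51.67 lat 36.54 yaw 2.895 Fpush 0.2 F [0.3 0.1 0.1]
```

Call:
jog_arm(targets=[{"x": 0, "y": -0.005, "z": -0.01, "ax": 0, "ay": 0, "az": 0, "grip": 0}, {"x": 0, "y": -0.005, "z": -0.02, "ax": 0, "ay": 0, "az": 0, "grip": 0}, {"x": 0, "y": -0.005, "z": -0.03, "ax": 0, "ay": 0, "az": 0, "grip": 0}, {"x": 0, "y": -0.005, "z": -0.04, "ax": 0, "ay": 0, "az": 0, "grip": 0}, {"x": 0, "y": -0.005, "z": -0.05, "ax": 0, "ay": 0, "az": 0, "grip": 0}])

```text
clock: 4.18
position: [512.6, -185.5, 76.2]
eef_rot: [-1.571, 0.001, 2.895]
contact_force: [-0.0, -1.0, -0.9]
opening: 0.4
```

```bash
python3 st.py
```

```text
t 4.18 [ 512.6 -185.5   76.2] s -41.28 lat 35.51 yaw 2.895 Fpush -0.9 F [-0.  -1.  -0.9]
```

Call:
jog_arm(targets=[{"x": 0, "y": 0, "z": -0.003, "ax": 0, "ay": 0, "az": 0, "grip": 0}, {"x": 0, "y": 0, "z": -0.006, "ax": 0, "ay": 0, "az": 0, "grip": 0}, {"x": 0, "y": 0, "z": -0.009, "ax": 0, "ay": 0, "az": 0, "grip": 0}, {"x": 0, "y": 0, "z": -0.012, "ax": 0, "ay": 0, "az": 0, "grip": 0}, {"x": 0, "y": 0, "z": -0.015, "ax": 0, "ay": 0, "az": 0, "grip": 0}])

```text
clock: 4.6
position: [512.2, -183.4, 76.0]
eef_rot: [-1.57, -0.001, 2.895]
contact_force: [-3.2, -5.3, 5.1]
opening: 0.5
```

```bash
python3 st.py
```

```text
t 4.6 [ 512.2 -183.4   76. ] s -39.31 lat 36.43 yaw 2.895 Fpush -5.9 F [-3.2 -5.3  5.1]
```

Call:
jog_arm(targets=[{"x": 0, "y": 0, "z": -0.004, "ax": 0, "ay": 0, "az": 0, "grip": 0}, {"x": 0, "y": 0, "z": -0.008, "ax": 0, "ay": 0, "az": 0, "grip": 0}, {"x": 0, "y": 0, "z": -0.012, "ax": 0, "ay": 0, "az": 0, "grip": 0}, {"x": 0, "y": 0, "z": -0.016, "ax": 0, "ay": 0, "az": 0, "grip": 0}, {"x": 0, "y": 0, "z": -0.02, "ax": 0, "ay": 0, "az": 0, "grip": 0}])

```text
clock: 5.02
position: [511.1, -180.4, 75.8]
eef_rot: [-1.568, -0.005, 2.894]
contact_force: [-9.3, -8.3, 6.2]
opening: 0.6
```

```bash
python3 st.py
```

```text
t 5.02 [ 511.1 -180.4   75.8] s -36.65 lat 38.25 yaw 2.894 Fpush -10.3 F [-9.3 -8.3  6.2]
```

Call:
jog_arm(targets=[{"x": 0, "y": 0, "z": -0.004, "ax": 0, "ay": 0, "az": 0, "grip": 0}, {"x": 0, "y": 0, "z": -0.008, "ax": 0, "ay": 0, "az": 0, "grip": 0}, {"x": 0, "y": 0, "z": -0.012, "ax": 0, "ay": 0, "az": 0, "grip": 0}, {"x": 0, "y": 0, "z": -0.016, "ax": 0, "ay": 0, "az": 0, "grip": 0}, {"x": 0, "y": 0, "z": -0.02, "ax": 0, "ay": 0, "az": 0, "grip": 0}])

```text
clock: 5.43
position: [515.6, -174.9, 75.9]
eef_rot: [-1.571, 0.001, 2.895]
contact_force: [-0.1, 0.4, -0.2]
opening: 0.5
```

```bash
python3 st.py
```

```text
t 5.43 [ 515.6 -174.9   75.9] s -30.23 lat 35.26 yaw 2.895 Fpush 0.3 F [-0.1  0.4 -0.2]
```

Call:
jog_arm(targets=[{"x": 0, "y": 0, "z": -0.004, "ax": 0, "ay": 0, "az": 0, "grip": 0}, {"x": 0, "y": 0, "z": -0.008, "ax": 0, "ay": 0, "az": 0, "grip": 0}, {"x": 0, "y": 0, "z": -0.012, "ax": 0, "ay": 0, "az": 0, "grip": 0}, {"x": 0, "y": 0, "z": -0.016, "ax": 0, "ay": 0, "az": 0, "grip": 0}, {"x": 0, "y": 0, "z": -0.02, "ax": 0, "ay": 0, "az": 0, "grip": 0}])

```text
clock: 5.85
position: [515.4, -171.5, 75.8]
eef_rot: [-1.57, -0.001, 2.895]
contact_force: [-3.6, -4.0, 2.1]
opening: 0.8
```

```bash
python3 st.py
```

```text
t 5.85 [ 515.4 -171.5   75.8] s -27.02 lat 36.28 yaw 2.895 Fpush -4.8 F [-3.6 -4.   2.1]
```

Call:
jog_arm(targets=[{"x": 0, "y": 0, "z": -0.004, "ax": 0, "ay": 0, "az": 0, "grip": 0}, {"x": 0, "y": 0, "z": -0.008, "ax": 0, "ay": 0, "az": 0, "grip": 0}, {"x": 0, "y": 0, "z": -0.012, "ax": 0, "ay": 0, "az": 0, "grip": 0}, {"x": 0, "y": 0, "z": -0.016, "ax": 0, "ay": 0, "az": 0, "grip": 0}, {"x": 0, "y": 0, "z": -0.02, "ax": 0, "ay": 0, "az": 0, "grip": 0}])

```text
clock: 6.27
position: [516.5, -167.3, 75.7]
eef_rot: [-1.571, -0.001, 2.895]
contact_force: [-0.1, -0.3, 0.2]
opening: 0.6
```

```bash
python3 st.py
```

```text
t 6.27 [ 516.5 -167.3   75.7] s -22.71 lat 36.22 yaw 2.895 Fpush -0.3 F [-0.1 -0.3  0.2]
```

Call:
jog_arm(targets=[{"x": 0, "y": 0, "z": -0.004, "ax": 0, "ay": 0, "az": 0, "grip": 0}, {"x": 0, "y": 0, "z": -0.008, "ax": 0, "ay": 0, "az": 0, "grip": 0}, {"x": 0, "y": 0, "z": -0.012, "ax": 0, "ay": 0, "az": 0, "grip": 0}, {"x": 0, "y": 0, "z": -0.016, "ax": 0, "ay": 0, "az": 0, "grip": 0}, {"x": 0, "y": 0, "z": -0.02, "ax": 0, "ay": 0, "az": 0, "grip": 0}])

```text
clock: 6.68
position: [518.2, -163.2, 75.9]
eef_rot: [-1.571, 0.0, 2.895]
contact_force: [0.2, -0.3, -1.0]
opening: 0.3
```

```bash
python3 st.py; python3 look.py b1.png
```

```text
t 6.68 [ 518.2 -163.2   75.9] s -18.31 lat 35.59 yaw 2.895 Fpush -0.3 F [ 0.2 -0.3 -1. ]
```

View pics/b1.png

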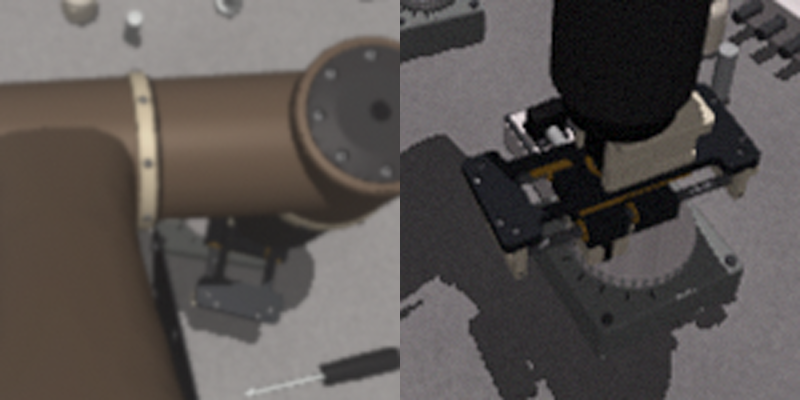

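The fingers hide the peg, but the forces match two clicks passed, at s≈-34 and s≈-23. I'll continue.

Call:
jog_arm(targets=[{"x": 0, "y": 0, "z": -0.004, "ax": 0, "ay": 0, "az": 0, "grip": 0}, {"x": 0, "y": 0, "z": -0.008, "ax": 0, "ay": 0, "az": 0, "grip": 0}, {"x": 0, "y": 0, "z": -0.012, "ax": 0, "ay": 0, "az": 0, "grip": 0}, {"x": 0, "y": 0, "z": -0.016, "ax": 0, "ay": 0, "az": 0, "grip": 0}, {"x": 0, "y": 0, "z": -0.02, "ax": 0, "ay": 0, "az": 0, "grip": 0}])

```text
clock: 7.2
position: [518.6, -159.8, 75.8]
eef_rot: [-1.57, -0.001, 2.895]
contact_force: [-1.0, -3.2, 0.4]
opening: 0.4
```

```bash
python3 st.py
```

```text
t 7.2 [ 518.6 -159.8   75.8] s -14.9 lat 36.02 yaw 2.895 Fpush -3.3 F [-1.  -3.2  0.4]
```

Call:
jog_arm(targets=[{"x": 0, "y": 0, "z": -0.004, "ax": 0, "ay": 0, "az": 0, "grip": 0}, {"x": 0, "y": 0, "z": -0.008, "ax": 0, "ay": 0, "az": 0, "grip": 0}, {"x": 0, "y": 0, "z": -0.012, "ax": 0, "ay": 0, "az": 0, "grip": 0}, {"x": 0, "y": 0, "z": -0.016, "ax": 0, "ay": 0, "az": 0, "grip": 0}, {"x": 0, "y": 0, "z": -0.02, "ax": 0, "ay": 0, "az": 0, "grip": 0}])

```text
clock: 7.62
position: [519.8, -155.6, 75.8]
eef_rot: [-1.571, -0.0, 2.895]
contact_force: [-0.4, -0.7, -0.6]
opening: 0.6
```

```bash
python3 st.py
```

```text
t 7.62 [ 519.8 -155.6   75.8] s -10.51 lat 35.89 yaw 2.895 Fpush -0.7 F [-0.4 -0.7 -0.6]
```

Call:
jog_arm(targets=[{"x": 0, "y": 0, "z": -0.004, "ax": 0, "ay": 0, "az": 0, "grip": 0}, {"x": 0, "y": 0, "z": -0.008, "ax": 0, "ay": 0, "az": 0, "grip": 0}, {"x": 0, "y": 0, "z": -0.012, "ax": 0, "ay": 0, "az": 0, "grip": 0}, {"x": 0, "y": 0, "z": -0.016, "ax": 0, "ay": 0, "az": 0, "grip": 0}, {"x": 0, "y": 0, "z": -0.02, "ax": 0, "ay": 0, "az": 0, "grip": 0}])

```text
clock: 8.03
position: [521.1, -151.6, 75.9]
eef_rot: [-1.571, 0.0, 2.895]
contact_force: [-0.4, 0.8, -0.4]
opening: 0.5
```

```bash
python3 st.py
```

```text
t 8.03 [ 521.1 -151.6   75.9] s -6.29 lat 35.6 yaw 2.895 Fpush 0.6 F [-0.4  0.8 -0.4]
```

Three clicks passed. For the fourth, contact should come at about -4.2 and the snap at about 1.5.

Call:
jog_arm(targets=[{"x": 0, "y": 0, "z": -0.004, "ax": 0, "ay": 0, "az": 0, "grip": 0}, {"x": 0, "y": 0, "z": -0.008, "ax": 0, "ay": 0, "az": 0, "grip": 0}, {"x": 0, "y": 0, "z": -0.012, "ax": 0, "ay": 0, "az": 0, "grip": 0}, {"x": 0, "y": 0, "z": -0.016, "ax": 0, "ay": 0, "az": 0, "grip": 0}, {"x": 0, "y": 0, "z": -0.02, "ax": 0, "ay": 0, "az": 0, "grip": 0}])

```text
clock: 8.45
position: [522.1, -148.3, 75.9]
eef_rot: [-1.57, 0.0, 2.895]
contact_force: [1.1, -5.2, -0.7]
opening: 0.4
```

```bash
python3 st.py
```

```text
t 8.45 [ 522.1 -148.3   75.9] s -2.89 lat 35.5 yaw 2.895 Fpush -4.8 F [ 1.1 -5.2 -0.7]
```

Call:
jog_arm(targets=[{"x": 0, "y": 0, "z": -0.003, "ax": 0, "ay": 0, "az": 0, "grip": 0}, {"x": 0, "y": 0, "z": -0.006, "ax": 0, "ay": 0, "az": 0, "grip": 0}, {"x": 0, "y": 0, "z": -0.009, "ax": 0, "ay": 0, "az": 0, "grip": 0}, {"x": 0, "y": 0, "z": -0.012, "ax": 0, "ay": 0, "az": 0, "grip": 0}, {"x": 0, "y": 0, "z": -0.015, "ax": 0, "ay": 0, "az": 0, "grip": 0}])

```text
clock: 8.87
position: [523.3, -145.6, 76.0]
eef_rot: [-1.57, 0.001, 2.895]
contact_force: [2.5, -4.8, -1.6]
opening: 0.5
```

```bash
python3 st.py
```

```text
t 8.87 [ 523.3 -145.6   76. ] s 0.04 lat 34.98 yaw 2.895 Fpush -4.1 F [ 2.5 -4.8 -1.6]
```

Call:
jog_arm(targets=[{"x": 0, "y": 0, "z": -0.003, "ax": 0, "ay": 0, "az": 0, "grip": 0}, {"x": 0, "y": 0, "z": -0.006, "ax": 0, "ay": 0, "az": 0, "grip": 0}, {"x": 0, "y": 0, "z": -0.009, "ax": 0, "ay": 0, "az": 0, "grip": 0}, {"x": 0, "y": 0, "z": -0.012, "ax": 0, "ay": 0, "az": 0, "grip": 0}, {"x": 0, "y": 0, "z": -0.015, "ax": 0, "ay": 0, "az": 0, "grip": 0}])

```text
clock: 9.28
position: [523.2, -141.9, 75.8]
eef_rot: [-1.571, -0.0, 2.895]
contact_force: [0.3, 0.1, -0.6]
opening: 0.4
```

```bash
python3 st.py
```

```text
t 9.28 [ 523.2 -141.9   75.8] s 3.6 lat 35.98 yaw 2.895 Fpush 0.2 F [ 0.3  0.1 -0.6]
```

The dial snapped into the fourth click and the force dropped to zero. I'll back off, raise the arm and verify.

Call:
jog_arm(targets=[{"x": 0, "y": 0, "z": 0.02, "ax": 0, "ay": 0, "az": 0, "grip": 0}, {"x": 0, "y": 0, "z": 0.05, "ax": 0, "ay": 0, "az": 0, "grip": 0}, {"x": 0, "y": -0.06, "z": 0.06, "ax": 0, "ay": 0, "az": 0, "grip": 0}, {"x": 0, "y": -0.2, "z": 0.06, "ax": 0, "ay": 0, "az": 0, "grip": 0}, {"x": 0, "y": -0.38, "z": 0.06, "ax": 0, "ay": 0, "az": 0, "grip": 0}])

```text
clock: 9.7
position: [518.2, -154.4, 150.4]
eef_rot: [-1.57, -0.006, 2.894]
contact_force: [-0.0, -0.4, 0.3]
opening: 0.9
```

```bash
python3 plan.py 583.5 8 150 2.981; python3 look.py b2.png
```

```text
t 9.7 pos [ 518.2 -154.4  150.4] rpy [-1.57  -0.006  2.894] F [-0.  -0.4  0.3] j [ 0.07  0.22 -0.4  -0.   -0.96 -0.32] open 0.9
shift [-1.175e-01  1.000e-04 -8.670e-01] turn [-0.0013 -0.1107  0.0072]
```

View pics/b2.png

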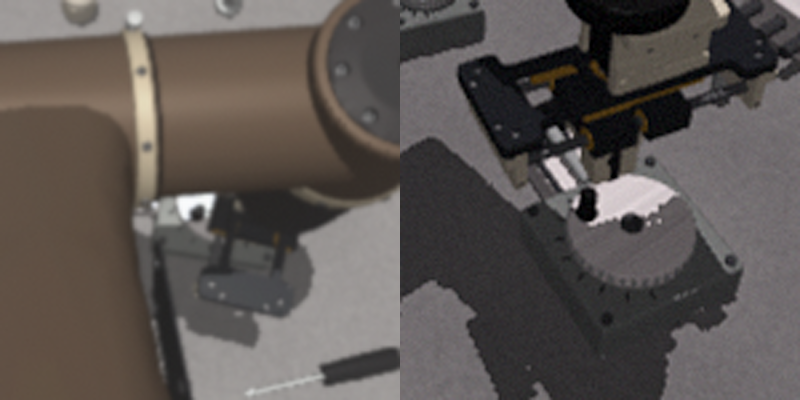

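The side view now shows the peg at about (585,205). I'll compare it with the predicted positions at 3, 4 and 5 clicks.

Run:
```python
from h import *
c=robot.camera("side"); k=10
q=proj(c,[[540,-135,65]])[0].astype(int);u0,v0=q[0]-35,q[1]-30
im=cv2.convertScaleAbs(cv2.resize(c["frame"][v0:v0+60,u0:u0+70,::-1],(700,600),interpolation=cv2.INTER_CUBIC),alpha=1.8)
for n,col in((3,(0,255,255)),(4,(0,0,255)),(5,(255,0,0))):
    a=np.radians(215-9.2-20*n)
    for z in(56,69,82):
        q=proj(c,[[557.4+36*np.cos(a),-154.2+36*np.sin(a),z]])[0];cv2.circle(im,(int((q[0]-u0+.5)*k),int((q[1]-v0+.5)*k)),5,col,-1)
cv2.imwrite("pics/b3.png",im)
```

```text
(no output)
```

View pics/b3.png

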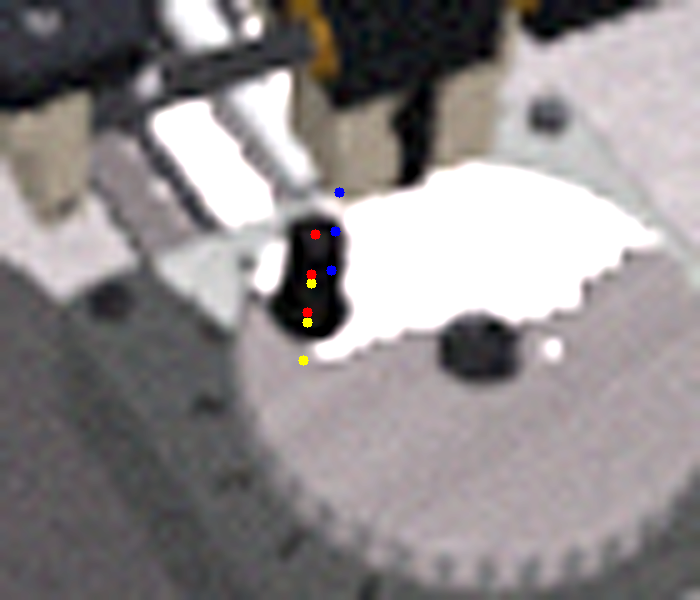

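The peg sits on the fourth-click prediction (red). Now I'll move outside the lock slide.

Call:
jog_arm(targets=[{"x": -0.02, "y": 0, "z": -0.17, "ax": 0, "ay": -0.02, "az": 0, "grip": 0}, {"x": -0.045, "y": 0, "z": -0.35, "ax": 0, "ay": -0.045, "az": 0, "grip": 0}, {"x": -0.07, "y": 0, "z": -0.53, "ax": 0, "ay": -0.07, "az": 0, "grip": 0}, {"x": -0.095, "y": 0, "z": -0.7, "ax": 0, "ay": -0.09, "az": 0, "grip": 0}, {"x": -0.117, "y": 0, "z": -0.867, "ax": 0, "ay": -0.11, "az": 0, "grip": 0}])

```text
clock: 10.27
position: [585.4, 9.8, 151.0]
eef_rot: [-1.571, -0.001, 2.982]
contact_force: [0.5, -0.5, -0.1]
opening: 0.5
```

```bash
sed -e 's/\.245,\.969/.160,.987/; s/-\.969,\.245/.987,-.160/' st.py > st2.py; python3 plan.py 583.6 8.7 52 2.981; python3 st2.py; python3 look.py c1.png
```

```text
t 10.27 pos [585.4   9.8 151. ] rpy [-1.571e+00 -1.000e-03  2.982e+00] F [ 0.5 -0.5 -0.1] j [ 0.35  0.28 -0.31 -0.   -0.98 -0.51] open 0.5
shift [0.0074 0.4953 0.0067] turn [-0.0003  0.0009  0.0012]
t 10.27 [585.4   9.8 151. ] s 166.37 lat 1.56 yaw 2.982 Fpush -0.4 F [ 0.5 -0.5 -0.1]
```

View pics/c1.png

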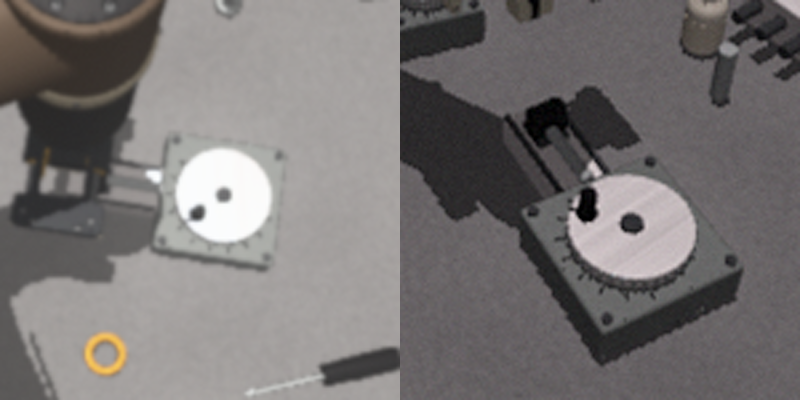

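Call:
jog_arm(targets=[{"x": 0.007, "y": 0.12, "z": 0.005, "ax": 0, "ay": 0, "az": 0, "grip": 0}, {"x": 0.007, "y": 0.25, "z": 0.005, "ax": 0, "ay": 0, "az": 0, "grip": 0}, {"x": 0.007, "y": 0.36, "z": 0.005, "ax": 0, "ay": 0, "az": 0, "grip": 0}, {"x": 0.007, "y": 0.44, "z": 0.005, "ax": 0, "ay": 0, "az": 0, "grip": 0}, {"x": 0.007, "y": 0.48, "z": 0.005, "ax": 0, "ay": 0, "az": 0, "grip": 0}])

```text
clock: 10.78
position: [581.8, 6.8, 52.8]
eef_rot: [-1.569, -0.004, 2.98]
contact_force: [0.3, -0.1, 0.1]
opening: 0.3
```

```bash
python3 st2.py
```

```text
t 10.78 [581.8   6.8  52.8] s 162.88 lat -1.5 yaw 2.98 Fpush -0.1 F [ 0.3 -0.1  0.1]
```

Call:
jog_arm(targets=[{"x": 0, "y": 0, "z": 0.015, "ax": 0, "ay": 0, "az": 0, "grip": 0}, {"x": 0, "y": 0, "z": 0.03, "ax": 0, "ay": 0, "az": 0, "grip": 0}, {"x": 0, "y": 0, "z": 0.045, "ax": 0, "ay": 0, "az": 0, "grip": 0}, {"x": 0, "y": 0, "z": 0.06, "ax": 0, "ay": 0, "az": 0, "grip": 0}, {"x": 0, "y": 0, "z": 0.075, "ax": 0, "ay": 0, "az": 0, "grip": 0}])

```text
clock: 11.2
position: [582.2, -6.9, 56.9]
eef_rot: [-1.572, 0.002, 2.981]
contact_force: [0.3, 2.0, 1.6]
opening: 0.4
```

```bash
python3 st2.py; python3 look.py c2.png
```

```text
t 11.2 [582.2  -6.9  56.9] s 149.38 lat 1.08 yaw 2.981 Fpush 2.1 F [0.3 2.  1.6]
```

View pics/c2.png

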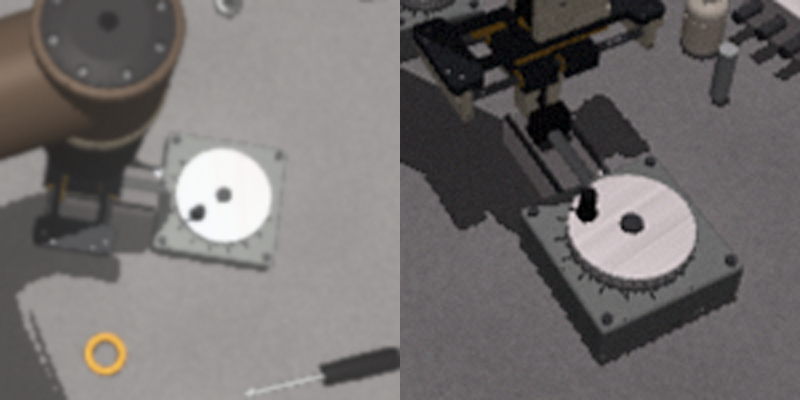

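The fingers are behind the slide and reading about 2 N of sliding friction. I'll continue to home, near s≈128.5.

Call:
jog_arm(targets=[{"x": 0, "y": 0, "z": 0.015, "ax": 0, "ay": 0, "az": 0, "grip": 0}, {"x": 0, "y": 0, "z": 0.03, "ax": 0, "ay": 0, "az": 0, "grip": 0}, {"x": 0, "y": 0, "z": 0.045, "ax": 0, "ay": 0, "az": 0, "grip": 0}, {"x": 0, "y": 0, "z": 0.06, "ax": 0, "ay": 0, "az": 0, "grip": 0}, {"x": 0, "y": 0, "z": 0.075, "ax": 0, "ay": 0, "az": 0, "grip": 0}])

```text
clock: 11.72
position: [579.4, -21.9, 56.0]
eef_rot: [-1.571, 0.001, 2.981]
contact_force: [0.9, 2.1, 2.2]
opening: 0.4
```

```bash
python3 st2.py
```

```text
t 11.72 [579.4 -21.9  56. ] s 134.11 lat 0.7 yaw 2.981 Fpush 2.2 F [0.9 2.1 2.2]
```

Call:
jog_arm(targets=[{"x": 0, "y": 0, "z": 0.004, "ax": 0, "ay": 0, "az": 0, "grip": 0}, {"x": 0, "y": 0, "z": 0.008, "ax": 0, "ay": 0, "az": 0, "grip": 0}, {"x": 0, "y": 0, "z": 0.012, "ax": 0, "ay": 0, "az": 0, "grip": 0}, {"x": 0, "y": 0, "z": 0.016, "ax": 0, "ay": 0, "az": 0, "grip": 0}, {"x": 0, "y": 0, "z": 0.02, "ax": 0, "ay": 0, "az": 0, "grip": 0}])

```text
clock: 12.13
position: [578.5, -25.7, 55.8]
eef_rot: [-1.571, 0.0, 2.981]
contact_force: [0.6, 2.1, 0.9]
opening: 0.2
```

```bash
python3 st2.py
```

```text
t 12.13 [578.5 -25.7  55.8] s 130.26 lat 0.49 yaw 2.981 Fpush 2.2 F [0.6 2.1 0.9]
```

Call:
jog_arm(targets=[{"x": 0, "y": 0, "z": 0.002, "ax": 0, "ay": 0, "az": 0, "grip": 0}, {"x": 0, "y": 0, "z": 0.004, "ax": 0, "ay": 0, "az": 0, "grip": 0}, {"x": 0, "y": 0, "z": 0.006, "ax": 0, "ay": 0, "az": 0, "grip": 0}, {"x": 0, "y": 0, "z": 0.008, "ax": 0, "ay": 0, "az": 0, "grip": 0}, {"x": 0, "y": 0, "z": 0.01, "ax": 0, "ay": 0, "az": 0, "grip": 0}])

```text
clock: 12.55
position: [578.6, -26.1, 56.0]
eef_rot: [-1.573, 0.001, 2.981]
contact_force: [0.1, 13.3, 2.7]
opening: 0.4
```

```bash
python3 st2.py
```

```text
t 12.55 [578.6 -26.1  56. ] s 129.88 lat 0.61 yaw 2.981 Fpush 13.1 F [ 0.1 13.3  2.7]
```

Call:
jog_arm(targets=[{"x": 0, "y": 0, "z": 0.002, "ax": 0, "ay": 0, "az": 0, "grip": 0}, {"x": 0, "y": 0, "z": 0.004, "ax": 0, "ay": 0, "az": 0, "grip": 0}, {"x": 0, "y": 0, "z": 0.006, "ax": 0, "ay": 0, "az": 0, "grip": 0}, {"x": 0, "y": 0, "z": 0.008, "ax": 0, "ay": 0, "az": 0, "grip": 0}, {"x": 0, "y": 0, "z": 0.01, "ax": 0, "ay": 0, "az": 0, "grip": 0}])

```text
clock: 12.97
position: [578.6, -26.4, 56.0]
eef_rot: [-1.575, 0.002, 2.981]
contact_force: [-0.8, 22.2, 3.8]
opening: 0.8
```

```bash
python3 st2.py
```

```text
t 12.97 [578.6 -26.4  56. ] s 129.53 lat 0.66 yaw 2.981 Fpush 21.8 F [-0.8 22.2  3.8]
```

The slide is hard against its stop: 22 N and no more travel, at s≈129.5. I'll back off and lift.

Call:
jog_arm(targets=[{"x": 0, "y": 0, "z": -0.05, "ax": 0, "ay": 0, "az": 0, "grip": 0}, {"x": 0, "y": 0, "z": -0.1, "ax": 0, "ay": 0, "az": 0, "grip": 0}, {"x": 0, "y": -0.15, "z": -0.12, "ax": 0, "ay": 0, "az": 0, "grip": 0}, {"x": 0, "y": -0.34, "z": -0.12, "ax": 0, "ay": 0, "az": 0, "grip": 0}, {"x": 0, "y": -0.54, "z": -0.12, "ax": 0, "ay": 0, "az": 0, "grip": 0}])

```text
clock: 13.38
position: [580.0, -6.1, 163.4]
eef_rot: [-1.568, -0.005, 2.982]
contact_force: [1.8, 0.2, 0.4]
opening: 0.4
```

Call:
jog_arm(targets=[{"x": 0, "y": -0.2, "z": -0.1, "ax": 0, "ay": 0, "az": 0, "grip": 0}, {"x": 0, "y": -0.3, "z": -0.25, "ax": 0, "ay": 0, "az": 0, "grip": 0}, {"x": 0, "y": -0.3, "z": -0.35, "ax": 0, "ay": 0, "az": 0, "grip": 0}, {"x": 0, "y": -0.3, "z": -0.4, "ax": 0, "ay": 0, "az": 0, "grip": 0}, {"x": 0, "y": -0.3, "z": -0.4, "ax": 0, "ay": 0, "az": 0, "grip": 0}])

```text
clock: 13.8
position: [594.0, 74.6, 223.2]
eef_rot: [-1.57, -0.001, 2.983]
contact_force: [0.5, -0.3, -0.0]
opening: 0.1
```

```bash
python3 st2.py; python3 look.py d1.png
python3 - <<'E'
from h import *
for n in("top","side"):
    c=robot.camera(n); f=c["frame"][:,:,::-1].copy()
    cv2.imwrite(f"pics/end_{n}.png",cv2.resize(f,(800,600)))
    for q in("lock_mid","dial_peg_mid"):
        for r in robot.recognise(n,q)[:1]:
            w=world(c,r["centre"]); d=w[:2]-[557.3,-154.2]
            print(n,q,round(r["score"],2),w.round(1),"r",round(np.hypot(*d),1),"ang_setter",round(np.degrees(np.arctan2(d[1],d[0]))+9.2,1))
c=robot.camera("side");k=8
q=proj(c,[[560,-100,60]])[0].astype(int);u0,v0=q[0]-45,q[1]-37
im=cv2.convertScaleAbs(cv2.resize(c["frame"][v0:v0+74,u0:u0+90,::-1],(720,592),interpolation=cv2.INTER_CUBIC),alpha=1.8)
a=np.radians(-9.2);ey=np.array([-np.sin(a),np.cos(a)]);ex=np.array([np.cos(a),np.sin(a)])
for y in(101,119):
  for x in(-17,17):
    p=np.array([557.4,-154.2])+ey*y+ex*x
    q=proj(c,[[*p,61]])[0];cv2.circle(im,(int((q[0]-u0+.5)*k),int((q[1]-v0+.5)*k)),4,(0,0,255),-1)
b=np.radians(135-9.2)
for z in(56,82):
    q=proj(c,[[557.4+36*np.cos(b),-154.2+36*np.sin(b),z]])[0];cv2.circle(im,(int((q[0]-u0+.5)*k),int((q[1]-v0+.5)*k)),4,(0,0,255),-1)
cv2.imwrite("pics/d2.png",im)
E
```

```text
t 13.8 [594.   74.6 223.2] s 231.7 lat -0.27 yaw 2.983 Fpush -0.2 F [ 0.5 -0.3 -0. ]
top lock_mid 0.48 [569.1 -48.7  45.4] r 106.2 ang_setter 92.8
top dial_peg_mid 0.67 [ 555.6 -154.1   55.7] r 1.7 ang_setter 186.4
side lock_mid 0.74 [570.9 -54.9  51.8] r 100.2 ang_setter 91.4
side dial_peg_mid 0.87 [ 552.1 -156.5   59.2] r 5.6 ang_setter -147.1
```

View pics/d2.png

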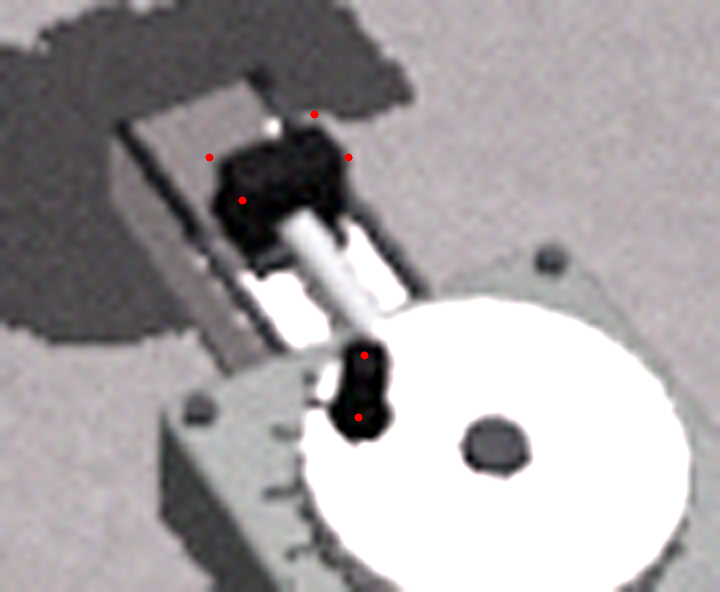

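View pics/end_side.png

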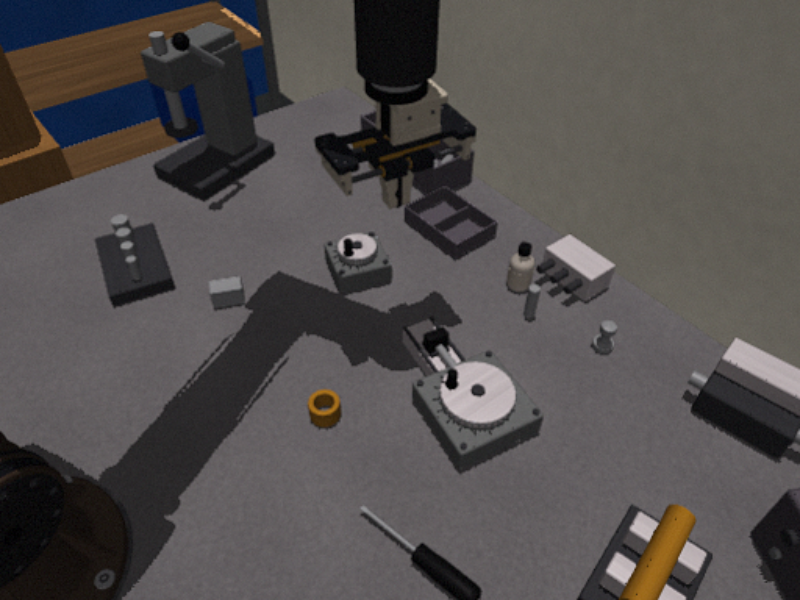

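The slide block sits on its predicted home outline and the peg is on the fourth-click mark. The loose parts and the small dial look unchanged, and the arm is clear.

```bash
python3 -c "
from bench import robot
print(robot.job_done(), robot.read_state()['clock'])"
```

```text
the job is handed in; nothing more can be done
the job is handed in; nothing more can be done
```

I turned the larger dial four clicks clockwise and pushed the lock slide home, then handed the job in at about 14 s of the 54 s allowed. No verdict was reported.

- **Dial:** I pushed the peg with the closed fingertips in one slow, straight push. The highest total force I read during the push was about 14 N, against the 35 N limit. After the fourth snap the force fell to zero. Side pictures taken after backing off and again at the end show the peg on the predicted fourth-click position.
- **Lock slide:** I pushed it from its outer face with about 2 N until it stopped dead, where the force rose to about 22 N. In the last picture the block lies on its predicted home outline.
- **Other parts:** The small dial and the loose parts look unchanged by eye in the last side picture; I did not measure them. The arm ended clear of everything.
- **Checks that disagreed:**
  - The hard stop was felt about 1 mm before the expected position, which is within the camera calibration.
  - After the move, the recogniser put the peg near the dial centre, within about 6 mm of the axis instead of 36 mm. I relied on the picture overlay and the force readings instead.
  - The recogniser also placed the slide 4 to 10 mm nearer the dial than its home position.

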